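# Nest the blue sample pots on the fossil preparation bench

## Robot

A 6-joint arm with a two-finger parallel gripper is mounted at the origin on the work surface. World frame = base frame: x ahead of the robot, y to its left, z up, the work surface at z = 0. Lengths are in m, angles in degrees, forces in N, time in s.
With the tool pointing down it reaches from about 0.375 to 0.9 m from the base axis. Payload 3.1 kg.
Tool frame: the origin (TCP) lies at the very end of the fingers, on their centre line; the grasp point (between the pads) lies 19 mm behind it; z points along the fingers, y is the line along which they close (so a half turn about z gives the same grasp; the last joint's range is limited). The gripper opens to 85 mm and grips with 20 to 120 N. Pads are 22 mm wide; open, the fingers measure 114 mm over their backs; the gripper's body (76 mm by 85 mm) begins 54 mm behind the grasp point. The pads swing forward as they close: fully open they stand 13 mm farther back than shut.
Start: joints at [61.106, 30.224, 82.088, -0, 67.689, -10.227], TCP at [0.2, 0.592, 0.231] pointing down, gripper open.
Joint ranges: [-176.69, 176.69], [-43.24, 126.21], [12.49, 139.97], [-82, 262], [0, 151.66], [-163.58, 163.58]. Speed limits (degrees/s): [159.86, 159.86, 180, 180, 180, 180].

## Interface

Orientations are given as a 3x3 rotation matrix whose columns are the frame's x, y, z axes.
In Python, from rig import sense, cams, manip gives the robot as it stands. The module is installed in compiled form; this text tells all that it offers.
- The arm moves only by the shell command python3 -m pendant 'ROWS' [FORCE]. ROWS is a JSON object of lists of equal length, an entry for each row: "turn": the turn, a rotation vector about the tool's x, y, z in degrees, a list of three; "translation": the shift along the tool's x, y, z in m, a list of three; "claw": the finger opening in m, from 0 to 0.0854. A call has 1 to 20 rows; each row shifts and turns the commanded pose from where the row before left it, along the tool's axes as they then stand; what a row does not reach is not made up. A row lasts 1/10 s, in which the tool goes at most 50 mm and 8.59 degrees, less where a joint would pass 70% of its speed; a pose out of reach is approached as far as the arm can. A call is refused whole if a number of a shift passes 0.05 or a number of a turn 8.59, either way. A call with a gripper value outside its range is refused whole. The fingers move at their own pace and stop on an object; FORCE is the grip in N (left out, the last holds). Time passes only in rows, so rows that do not move let the fingers close. It gives the time, the measured TCP pose, the force, the opening and the grip force at its end, in the units of the state.
- sense(): the state, without advancing time (a new reading comes with each control period).
- cams.get_image(name): name is "side" or "top" or "wrist"; returns a dict with "frame" (384x512x3 uint8, red, green, blue), "camera_matrix" (3x3 intrinsics, pixels), "T" (4x4, takes a point from camera to world coordinates). Camera axes: x right, y up, looking along -z (the intrinsics and any distortion apply to the point x, -y, -z); pixel columns grow to the right and rows downward; lengths in m; the calibration is good to about 2 mm. The wrist camera is an equidistant fisheye: a pixel r from the principal point sees the ray r / f radians off the axis. A picture is of the moment at which its call begins. There is no depth.
- manip.finish_job(): hands the job in; it is judged then, once.
Trained networks look in the newest picture that a camera, given by its name, has taken for a name from the list of things; names that differ only in an ending like _2 or _b are one class to them, and where a whole thing is asked for, a point or a joint stands for the part that bears it (a point fixed in the world has none). Each returns a list of dicts, best first, with "p" (0 to 1); they miss things now and then, are a little off and sometimes report something else, mostly with a low value. They report only what shows in the picture. A call takes as long as a camera call. They do not tell look-alikes from the thing itself.
- cams.find_in(name, camera): "rect" ([left, top, right, bottom] in pixels, round what is visible of it).
- cams.masks_of(name, camera): "region" (384x512 bool, what is visible of it) and "rect" ([left, top, right, bottom] in pixels, round what is visible of it).
The state is a dict: "t": time; "joints": joint angles; "qd": joint speeds; "joint_efforts": joint torques, N m; "position": TCP position; "ee_rot": TCP orientation; "force": force on the tool from outside, world axes, zero at the start; "ft_torque": the same for the moment, N m; "width": finger opening in m; "gripper_force": force on a finger pad.
Only numpy, scipy, OpenCV 4.12 (cv2) and the standard library are available. Lean on these libraries where they do the work, as an engineer would, in place of code of your own. Each camera call takes 0.05 s, during which the arm holds its last target. There are 200 camera calls.

## Task

Nest the three blue sample pots from largest to smallest: first stand the middle-sized blue pot upright in the wide blue dish, then stand the slim blue pot upright inside the middle-sized one. Set them down rather than dropping them, leave the dish about where it stands, and leave the orange pot alone.

Things in the scene. Friction and masses are not known exactly. Their poses are not given: they have to be found in the camera images.
- dish_in (a point): Wide, shallow, round open dish of blue plastic, loose, standing on the grey mat: outside diameter 132 mm, height 40 mm, wall 4 mm, floor 5 mm thick. The point is the centre of the upper face of its floor (35 mm below its rim); z is up. The mat's top is 4 mm above the work surface.
- mid_center (a point): Middle-sized round open pot of blue plastic with straight sides, loose, standing upright on the mat: outside diameter 64 mm, height 75 mm, wall 3 mm, floor 5 mm thick, about 0.12 kg. The point is its centre, on its axis half-way up (37.5 mm below the rim); z is its axis, up. In the dish its rim stands 40 mm proud of the dish's rim.
- slim_center (a point): Slim, tall round open pot of blue plastic with straight sides, loose, standing upright on the mat: outside diameter 36 mm, height 110 mm, wall 2.5 mm, floor 5 mm thick, about 0.08 kg. The point is its centre, on its axis half-way up (55 mm below the rim); z is its axis, up. In the middle-sized pot (inside diameter 58 mm) its rim stands 40 mm proud of that pot's rim.
- orange_center (a point): Bystander: round open pot of orange plastic, loose, standing on the mat, not of the set: outside diameter 60 mm, height 90 mm. The point is its centre, half-way up. An amber glass jar with a black cap (58 mm in diameter, 120 mm tall) also stands near the pots, and a slab of red stone with a fossil and a brush lie on the far part of the mat; nothing on the mat is taller than 125 mm.
Things that resemble listed ones, but are neither listed nor needed, are in the scene too. Leave any green look-alike of the part that bears dish_in alone.

How it is judged (in metres and radians):
On the way, in this order (a step that is already met when the one before it is completed fails the run):
1. the middle-sized blue pot stands upright on the floor of the dish, released, with the slim pot not yet in it (horizontal distance between mid_center and dish_in below 0.032 m and z of mid_center in the frame of dish_in between 0.0315 and 0.0435 m and angle between mid_center's own z axis and vertical below 0.15 rad and linear speed of mid below 0.03 m/s and contact force between mid and the fingers below 0.2 N and horizontal distance between slim_center and mid_center above 0.06 m), for 0.2 s.
2. the slim blue pot stands upright on the floor of the middle-sized pot, released (horizontal distance between slim_center and mid_center below 0.018 m and z of slim_center in the frame of mid_center between 0.0165 and 0.0285 m and angle between slim_center's own z axis and vertical below 0.15 rad and linear speed of slim below 0.03 m/s and contact force between slim and the fingers below 0.2 N), for 0.2 s.
At the end, for the whole second after the job is handed in: The middle-sized blue pot stands on the floor of the level dish (height within 6 mm, anywhere in the dish) and the slim blue pot on the floor of the middle-sized one (height within 6 mm, anywhere in it), both upright within 0.15 rad, released and at rest (all of step 2 and horizontal distance between mid_center and dish_in below 0.032 m and z of mid_center in the frame of dish_in between 0.0315 and 0.0435 m and angle between mid_center's own z axis and vertical below 0.15 rad and linear speed of each of mid, dish below 0.03 m/s and contact force between mid and the fingers below 0.2 N and angle between dish_in's own z axis and vertical below 0.1 rad); the robot touches nothing.
It fails at once if the orange pot is moved by more than 30 mm (distance of orange_center from where it was at the start of the episode above 0.03 m).
It fails at once if the dish is moved by more than 60 mm (distance of dish_in from where it was at the start of the episode above 0.06 m).
It fails at once if the middle-sized pot is dropped (falls faster than 0.9 m/s, about 40 mm of free fall) (linear speed of mid above 0.9 m/s and contact force between mid and the fingers below 0.1 N).
It fails at once if the slim pot is dropped (falls faster than 0.9 m/s, about 40 mm of free fall) (linear speed of slim above 0.9 m/s and contact force between slim and the fingers below 0.1 N).
It also fails if it takes over 61 s, if anything falls off the work surface, if the arm or the gripper's body presses on something with over 40 N, if the wrist force passes 120 N, or if a joint passes its speed limit or range.

## Working session

There is one attempt and no reset: what is moved stays moved. The work goes in short steps, Python scripts to look and compute and a shell command to move; the robot and the scene stay as the last step left them, time stands still between calls to the robot, and variables do not carry over. Pictures are saved under pics/ and viewed, at most 10 in all, crops included, and the job is handed in when it is done.

```bash
mkdir -p pics; cat > h.py <<'E'
import numpy as np, cv2
from rig import sense, cams, manip
def snap(n,f=None):
    im=cams.get_image(n)
    if f: cv2.imwrite('pics/'+f,im['frame'][:,:,::-1])
    return im
def ray(im,u,v,fish=False):
    K=im['camera_matrix'];T=im['T']
    a=(u-K[0,2])/K[0,0];b=(v-K[1,2])/K[1,1]
    if fish:
        r=np.hypot(a,b)+1e-12;d=np.array([a/r*np.sin(r),-b/r*np.sin(r),-np.cos(r)])
    else: d=np.array([a,-b,-1.])
    return T[:3,3],T[:3,:3]@d
def atz(im,u,v,z,fish=False):
    o,d=ray(im,u,v,fish); return o+d*(z-o[2])/d[2]
def proj(im,p,fish=False):
    K=im['camera_matrix'];T=im['T'];c=T[:3,:3].T@(np.asarray(p)-T[:3,3]);x,y,z=c[0],-c[1],-c[2]
    if fish:
        r=np.hypot(x,y)+1e-12;t=np.arctan2(r,z);x,y=x/r*t,y/r*t
    else: x,y=x/z,y/z
    return np.array([K[0,0]*x+K[0,2],K[1,1]*y+K[1,2]])
E
python3 - <<'E'
from h import *
ims={n:snap(n,n+'0.png') for n in('top','side')}
for n in ims:
    print(n,ims[n]['T'].round(3).tolist())
    for o in('dish_in','mid_center','slim_center','orange_center'):
        print(o,[(np.round(d['rect']).tolist(),round(d['p'],2)) for d in cams.find_in(o,n)[:5]])
a=np.hstack([ims['top']['frame'],ims['side']['frame']])
cv2.imwrite('pics/both.png',cv2.resize(np.vstack([ims['top']['frame'],ims['side']['frame']]),(400,600))[:,:,::-1])
print(sense()['ee_rot'])
E
```

```text
top [[-0.009, 0.99, -0.142, 0.272], [-1.0, -0.006, 0.018, -0.035], [0.017, 0.142, 0.99, 1.221], [0.0, 0.0, 0.0, 1.0]]
dish_in [([228.0, 134.0, 277.0, 180.0], 0.94), ([343.0, 255.0, 392.0, 305.0], 0.6)]
mid_center [([125.0, 116.0, 150.0, 144.0], 0.56)]
slim_center [([134.0, 178.0, 155.0, 191.0], 0.78)]
orange_center [([311.0, 171.0, 341.0, 197.0], 0.79)]
side [[0.739, 0.473, -0.479, -0.076], [-0.673, 0.505, -0.54, -0.608], [-0.014, 0.722, 0.692, 0.801], [0.0, 0.0, 0.0, 1.0]]
dish_in [([262.0, 154.0, 311.0, 199.0], 0.89), ([247.0, 316.0, 323.0, 384.0], 0.62)]
mid_center [([222.0, 93.0, 242.0, 124.0], 0.72), ([315.0, 209.0, 345.0, 254.0], 0.7)]
slim_center [([182.0, 113.0, 201.0, 150.0], 0.91)]
orange_center [([316.0, 209.0, 348.0, 254.0], 0.56)]
[[-9.47398401e-01  3.20056659e-01 -6.93232506e-05]
 [ 3.20056666e-01  9.47398395e-01 -1.13008947e-04]
 [ 2.95074702e-05 -1.29251864e-04 -9.99999991e-01]]
```

View pics/top0.png

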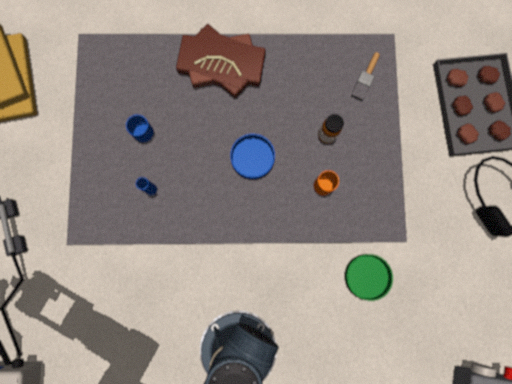

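View pics/side0.png

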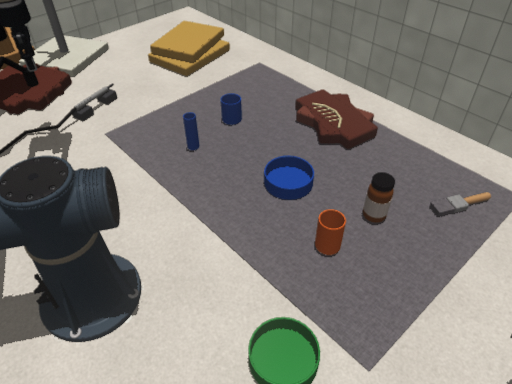

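The top view shows the middle pot at (140,129), the slim pot at (146,186), the blue dish at (252,157), orange pot at (327,183) and jar at (332,128). There are two dish candidates: blue at (252,157) in top and green at (368,277). The blue one standing on the mat fits the description, and the green one is the decoy. For "mid" in the side view, (232,108) is blue. The second report at (330,231) is the orange pot, so I reject it.

```bash
cat >> h.py <<'E'
from scipy.optimize import least_squares
def fit(ims,rects,R,z0,z1,x0):
    a=np.linspace(0,2*np.pi,60)
    def f(p):
        r=[]
        for (im,fish),rc in zip(ims,rects):
            q=np.array([proj(im,[p[0]+R*np.cos(t),p[1]+R*np.sin(t),z],fish) for z in(z0,z1) for t in a])
            r+=list(np.r_[q.min(0),q.max(0)]-rc)
        return r
    s=least_squares(f,x0,loss='soft_l1'); return s.x,np.round(s.fun,1)
S={'dish_in':(.066,.004,.044),'mid_center':(.032,.004,.079),'slim_center':(.018,.004,.114),'orange_center':(.03,.004,.094)}
def rect(n,cam,i=0):
    m=cams.masks_of(n,cam)[i]['region'];v,u=np.nonzero(m);return np.array([u.min(),v.min(),u.max()+1,v.max()+1])
E
python3 - <<'E'
from h import *
t=snap('top');s=snap('side')
for n in S:
    i=1 if n=='orange_center' else 0
    rs=[rect(n,'top'),rect(n,'side')]
    R,a,b=S[n];c=rs[0];g=atz(t,(c[0]+c[2])/2,(c[1]+c[3])/2,.04)
    x,r=fit([(t,0),(s,0)],rs,R,a,b,g[:2]); print(n,x.round(4),np.hypot(*x).round(3),rs[0],rs[1],r)
cv2.imwrite('pics/crop.png',cv2.resize(t['frame'][95:215,115:285],None,fx=4.5,fy=4.5,interpolation=2)[:,:,::-1])
E
```

```text
dish_in [ 0.5542 -0.0462] 0.556 [230 135 274 180] [264 155 315 200] [-0.1 -1.1  1.   0.3 -0.1  0.1 -0.7 -0.2]Traceback (most recent call last):
  File "<stdin>", line 5, in <module>
  File "h.py", line 34, in rect
    m=cams.masks_of(n,cam)[i]['region'];v,u=np.nonzero(m);return np.array([u.min(),v.min(),u.max()+1,v.max()+1])
      ~~~~~~~~~~~~~~~~~~~~^^^
IndexError: list index out of range
```

```bash
cat >> h.py <<'E'
def bluerect(im,box,orange=False):
    f=im['frame'].astype(int);l,t,r,b=box
    m=(f[...,2]>1.5*f[...,0]+12) if not orange else (f[...,0]>2*f[...,2]+25)
    v,u=np.nonzero(m[t:b,l:r]);return np.array([u.min()+l,v.min()+t,u.max()+l+1,v.max()+t+1])
E
python3 - <<'E'
from h import *
t=snap('top');s=snap('side')
B={'mid_center':((115,105,165,155),(212,85,252,132)),'slim_center':((125,168,168,202),(174,105,211,158)),'dish_in':((220,125,285,190),(255,145,325,205)),'orange_center':((305,163,345,205),(308,203,355,262))}
for n in B:
    rs=[bluerect(t,B[n][0],n[0]=='o'),bluerect(s,B[n][1],n[0]=='o')]
    R,a,b=S[n];c=rs[0];g=atz(t,(c[0]+c[2])/2,(c[1]+c[3])/2,.04)
    x,r=fit([(t,0),(s,0)],rs,R,a,b,g[:2]); print(n,x.round(4),np.hypot(*x).round(3),rs[0],rs[1],r)
cv2.imwrite('pics/crop.png',cv2.resize(t['frame'][95:215,115:285],None,fx=4.5,fy=4.5,interpolation=2)[:,:,::-1])
p=sense();print(p['t'],p['position'])
E
```

```text
mid_center [0.6379 0.2851] 0.699 [126 114 153 142] [221  93 241 124] [-0.9  0.   0.7  0.7 -0.2 -0.6  1.2 -0. ]
slim_center [0.4615 0.2549] 0.527 [136 177 157 195] [183 112 199 150] [-0.7  0.1  0.6  0.7 -0.  -0.5  0.8 -0.1]
dish_in [ 0.5547 -0.0461] 0.557 [230 134 275 179] [264 155 314 200] [-0.1 -0.3 -0.1  1.2  0.   0.   0.4 -0.3]
orange_center [ 0.4698 -0.2577] 0.536 [314 171 339 195] [316 209 346 255] [-1.  -0.8  0.4  0.9 -0.6  0.   0.7  0.1]
0.85 [0.19999827 0.59213023 0.23133755]
```

View pics/crop.png

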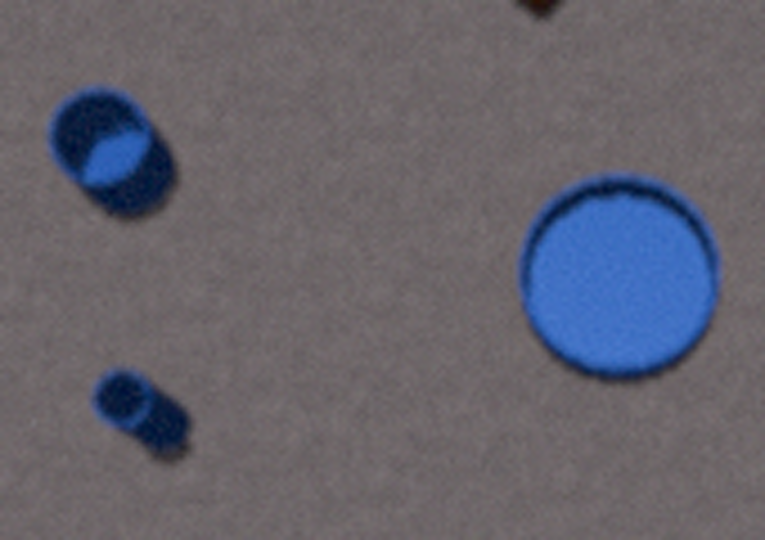

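The crop confirms the shapes: the middle pot is at crop (100,135), the slim pot at (122,398), and the wide, shallow blue dish at (620,275). I'm moving above the middle pot.

```bash
python3 -m pendant '{"turn":[[0,0,0],[0,0,0],[0,0,0],[0,0,0],[0,0,0],[0,0,0],[0,0,0],[0,0,0],[0,0,0],[0,0,0],[0,0,0],[0,0,0],[0,0,0],[0,0,0],[0,0,0],[0,0,0]],"translation":[[-0.0366,-0.0108,0.004],[-0.0366,-0.0108,0.004],[-0.0366,-0.0108,0.004],[-0.0366,-0.0108,0.004],[-0.0366,-0.0108,0.004],[-0.0366,-0.0108,0.004],[-0.0366,-0.0108,0.004],[-0.0366,-0.0108,0.004],[-0.0366,-0.0108,0.004],[-0.0366,-0.0108,0.004],[-0.0366,-0.0108,0.004],[-0.0366,-0.0108,0.004],[-0.0366,-0.0108,0.004],[-0.0366,-0.0108,0.004],[0,0,0],[0,0,0]],"claw":[0.0854,0.0854,0.0854,0.0854,0.0854,0.0854,0.0854,0.0854,0.0854,0.0854,0.0854,0.0854,0.0854,0.0854,0.0854,0.0854]}' 40
python3 - <<'E'
from h import *
w=snap('wrist','w1.png');p=sense()
print(p['position'],p['ee_rot'].round(3) if hasattr(p['ee_rot'],'round') else p['ee_rot'],p['force'])
print(w['T'].round(3).tolist(),w['camera_matrix'][0])
for n,x in (('mid_center',(.6379,.2851)),('slim_center',(.4615,.2549))):
    R,a,b=S[n]
    q=np.array([proj(w,[x[0]+R*np.cos(t),x[1]+R*np.sin(t),b],1) for t in np.linspace(0,6.28,90)])
    print(n,q.mean(0),q.min(0),q.max(0),[(np.round(d['rect']),d['p']) for d in cams.find_in(n,'wrist')[:3]])
    f=w['frame'].copy() if n[0]=='m' else f
    cv2.polylines(f,[q.astype(np.int32)],True,(255,0,0),1)
cv2.imwrite('pics/w1o.png',f[:,:,::-1])
E
```

```text
t: 2.45
position: [0.6374, 0.284, 0.1747]
ee_rot: [[-0.947, 0.322, -0.001], [0.322, 0.947, 0.0], [0.001, -0.0, -1.0]]
force: [-0.8, 0.9, 0.4]
width: 0.0856
gripper_force: 0.0
[0.63650725 0.28484272 0.17494659] [[-0.947  0.321 -0.001]
 [ 0.321  0.947  0.   ]
 [ 0.001 -0.    -1.   ]] [-0.10763686 -0.32387639  0.46372808]
[[0.321, -0.912, -0.255, 0.573], [0.947, 0.309, 0.086, 0.308], [0.001, -0.269, 0.963, 0.318], [0.0, 0.0, 0.0, 1.0]] [297.31863964   0.         256.30621476]
mid_center [255.69957172 197.51857411] [217.50885452 159.89632959] [293.65554384 233.12009522] [(array([224., 148., 297., 234.]), 0.84)]
slim_center [138.50216552   3.08680063] [116.16472069 -18.79360712] [161.14986684  24.77843299] [(array([123.,   0., 198.,  51.]), 0.86)]
```

View pics/w1o.png

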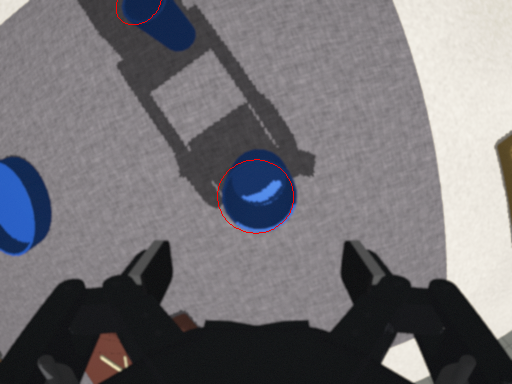

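The predicted rim at (256,197) matches the seen rim at about (258,197), so it is within 2 mm. I'm descending and gripping.

```bash
python3 -m pendant '{"turn":[[0,0,0],[0,0,0],[0,0,0],[0,0,0],[0,0,0],[0,0,0],[0,0,0],[0,0,0],[0,0,0],[0,0,0],[0,0,0],[0,0,0],[0,0,0],[0,0,0],[0,0,0],[0,0,0]],"translation":[[-0.0012,0.0025,0.019],[0,0,0.019],[0,0,0.019],[0,0,0.019],[0,0,0.019],[0,0,0.019],[0,0,0.019],[0,0,0],[0,0,0],[0,0,0],[0,0,0],[0,0,0],[0,0,0],[0,0,0],[0,0,0],[0,0,0]],"claw":[0.0854,0.0854,0.0854,0.0854,0.0854,0.0854,0.0854,0.0854,0.0854,0.055,0.055,0.055,0.055,0.055,0.055,0.055]}' 40
```

```text
t: 4.2
position: [0.6402, 0.2873, 0.0444]
ee_rot: [[-0.947, 0.32, 0.003], [0.32, 0.947, 0.001], [-0.003, 0.002, -1.0]]
force: [-0.9, 1.0, 6.8]
width: 0.0632
gripper_force: 44.5
```

```bash
python3 -m pendant '{"turn":[[0,0,0],[0,0,0],[0,0,0],[0,0,0],[0,0,0],[0,0,0],[0,0,0],[0,0,0],[0,0,0],[0,0,0],[0,0,0],[0,0,0],[0,0,0],[0,0,0],[0,0,0],[0,0,0],[0,0,0],[0,0,0],[0,0,0]],"translation":[[0,0,-0.01],[0,0,-0.02],[0,0,-0.025],[0,0,-0.025],[0,0,-0.02],[-0.0023,-0.0312,0],[-0.0023,-0.0312,0],[-0.0023,-0.0312,0],[-0.0023,-0.0312,0],[-0.0023,-0.0312,0],[-0.0023,-0.0312,0],[-0.0023,-0.0312,0],[-0.0023,-0.0312,0],[-0.0023,-0.0312,0],[-0.0023,-0.0312,0],[-0.0023,-0.0312,0],[0,0,0],[0,0,0],[0,0,0]],"claw":[0.055,0.055,0.055,0.055,0.055,0.055,0.055,0.055,0.055,0.055,0.055,0.055,0.055,0.055,0.055,0.055,0.055,0.055,0.055]}' 40
python3 - <<'E'
from h import *
w=snap('wrist');p=sense();print(p['position'],p['width'])
f=w['frame'].copy()
for R,z in((.066,.044),(.062,.009)):
    q=np.array([proj(w,[.5547+R*np.cos(t),-.0461+R*np.sin(t),z],1) for t in np.linspace(0,6.28,90)])
    cv2.polylines(f,[q.astype(np.int32)],True,(255,0,0),1)
cv2.imwrite('pics/w2.png',f[:,:,::-1])
E
```

```text
t: 6.1
position: [0.5532, -0.0457, 0.1425]
ee_rot: [[-0.948, 0.32, 0.0], [0.32, 0.948, 0.0], [-0.0, 0.0, -1.0]]
force: [0.4, 1.0, -0.8]
width: 0.063
gripper_force: 44.4
[ 0.55323606 -0.04538368  0.14242984] 0.06334751780875489
```

View pics/w2.png

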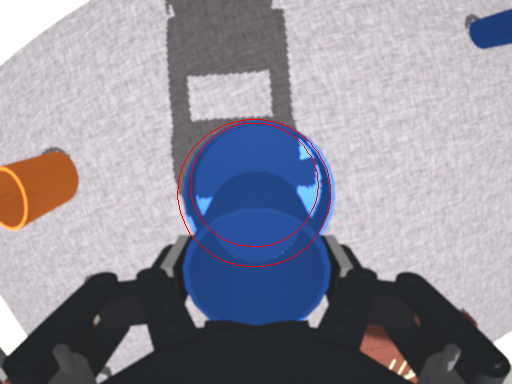

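The pot is held level above the dish. The dish circle matches to about 2 mm, seen rim near (257,195). Lowering.

```bash
python3 -m pendant '{"turn":[[0,0,0],[0,0,0],[0,0,0],[0,0,0],[0,0,0],[0,0,0],[0,0,0],[0,0,0],[0,0,0],[0,0,0],[0,0,0],[0,0,0],[0,0,0]],"translation":[[0,0.002,0.018],[0,0,0.018],[0,0,0.018],[0,0,0.018],[0,0,0.005],[0,0,0.005],[0,0,0.004],[0,0,0.002],[0,0,0.002],[0,0,0.001],[0,0,0],[0,0,0],[0,0,0]],"claw":[0.055,0.055,0.055,0.055,0.055,0.055,0.055,0.055,0.055,0.055,0.055,0.055,0.055]}' 40
```

```text
t: 7.45
position: [0.5539, -0.0446, 0.0515]
ee_rot: [[-0.947, 0.32, 0.0], [0.32, 0.947, -0.0], [-0.0, -0.0, -1.0]]
force: [0.5, -0.9, -0.7]
width: 0.0634
gripper_force: 44.4
```

```bash
python3 -m pendant '{"turn":[[0,0,0],[0,0,0],[0,0,0],[0,0,0],[0,0,0]],"translation":[[0,0,0.001],[0,0,0.001],[0,0,0.0007],[0,0,0],[0,0,0]],"claw":[0.055,0.055,0.055,0.055,0.055]}' 40
```

```text
t: 7.95
position: [0.5537, -0.0445, 0.0494]
ee_rot: [[-0.947, 0.32, 0.0], [0.32, 0.947, -0.0], [-0.0, -0.0, -1.0]]
force: [-1.7, -0.4, 5.1]
width: 0.0632
gripper_force: 44.9
```

```bash
python3 -m pendant '{"turn":[[0,0,0],[0,0,0],[0,0,0],[0,0,0],[0,0,0],[0,0,0],[0,0,0],[0,0,0],[0,0,0],[0,0,0],[0,0,0]],"translation":[[0,0,0],[0,0,0],[0,0,0],[0,0,0],[0,0,0],[0,0,0],[0,0,-0.01],[0,0,-0.03],[0,0,-0.04],[0,0,-0.04],[0,0,-0.02]],"claw":[0.0854,0.0854,0.0854,0.0854,0.0854,0.0854,0.0854,0.0854,0.0854,0.0854,0.0854]}' 40
python3 -m pendant '{"turn":[[0,0,0],[0,0,0],[0,0,0],[0,0,0],[0,0,0],[0,0,0],[0,0,0],[0,0,0],[0,0,0],[0,0,0],[0,0,0]],"translation":[[0.0203,0.0282,0],[0.0203,0.0282,0],[0.0203,0.0282,0],[0.0203,0.0282,0],[0.0203,0.0282,0],[0.0203,0.0282,0],[0.0203,0.0282,0],[0.0203,0.0282,0],[0.0203,0.0282,0],[0,0,0],[0,0,0]],"claw":[0.0854,0.0854,0.0854,0.0854,0.0854,0.0854,0.0854,0.0854,0.0854,0.0854,0.0854]}' 40
python3 - <<'E'
from h import *
w=snap('wrist');p=sense();print(p['position'],p['width'])
t=snap('top');s=snap('side');b=(220,110,285,190)
print(bluerect(t,b),bluerect(s,(250,110,330,205)))
f=w['frame'].copy()
q=np.array([proj(w,[.4615+.018*np.cos(a),.2549+.018*np.sin(a),.114],1) for a in np.linspace(0,6.28,90)])
cv2.polylines(f,[q.astype(np.int32)],True,(255,0,0),1)
g=np.hstack([cv2.resize(f,(400,300)),cv2.resize(t['frame'][95:215,200:360],(400,300))])
cv2.imwrite('pics/w3.png',np.vstack([g,np.hstack([cv2.resize(s['frame'][100:220,220:380],(400,300)),f[0:300,56:456]])])[:,:,::-1])
E
```

```text
t: 9.05
position: [0.5554, -0.0449, 0.1929]
ee_rot: [[-0.947, 0.32, 0.006], [0.32, 0.947, -0.002], [-0.006, 0.0, -1.0]]
force: [0.1, -0.2, 0.2]
width: 0.0854
gripper_force: 0.0
t: 10.15
position: [0.4616, 0.2549, 0.1892]
ee_rot: [[-0.948, 0.318, 0.001], [0.318, 0.948, -0.0], [-0.001, -0.0, -1.0]]
force: [-0.2, -1.0, -0.6]
width: 0.0852
gripper_force: 0.0
[0.46197466 0.2541513  0.18904964] 0.08546235737526216
[230 134 275 179] [264 153 314 200]
```

View pics/w3.png

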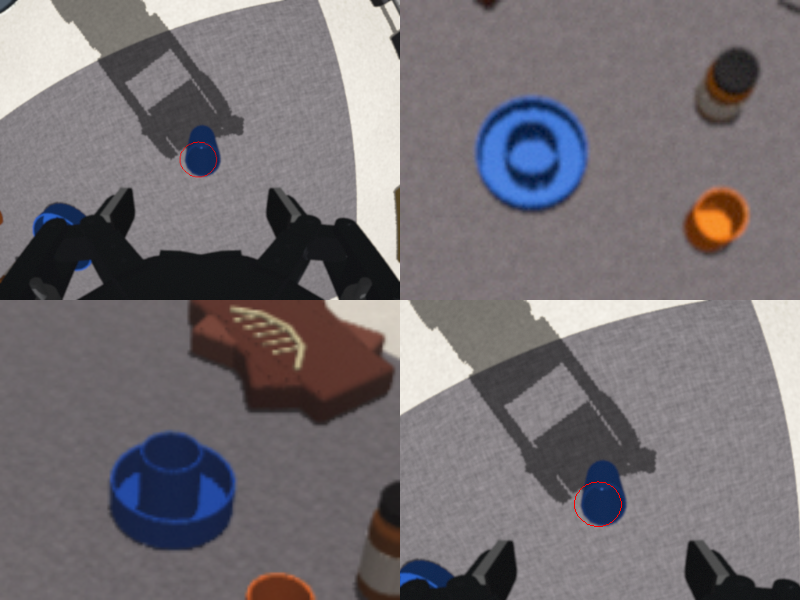

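The top and side panels show the middle pot upright near the dish's centre. The slim pot's rim at (603,503) is about 3 mm in tool +y from the prediction. Correcting by that much, descending and gripping.

```bash
python3 -m pendant '{"turn":[[0,0,0],[0,0,0],[0,0,0],[0,0,0],[0,0,0],[0,0,0],[0,0,0],[0,0,0],[0,0,0],[0,0,0],[0,0,0],[0,0,0],[0,0,0],[0,0,0],[0,0,0],[0,0,0],[0,0,0],[0,0,0]],"translation":[[0,0.003,0.019],[0,0,0.019],[0,0,0.019],[0,0,0.019],[0,0,0.019],[0,0,0.014],[0,0,0],[0,0,0],[0,0,0],[0,0,0],[0,0,0],[0,0,0],[0,0,0],[0,0,0],[0,0,0],[0,0,0],[0,0,0],[0,0,0]],"claw":[0.0854,0.0854,0.0854,0.0854,0.0854,0.0854,0.0854,0.06,0.05,0.045,0.042,0.04,0.028,0.028,0.028,0.028,0.028,0.028]}' 30
```

```text
t: 12.1
position: [0.463, 0.2573, 0.0801]
ee_rot: [[-0.947, 0.32, 0.001], [0.32, 0.947, 0.0], [-0.001, 0.0, -1.0]]
force: [-0.8, -0.0, 5.2]
width: 0.0344
gripper_force: 29.8
```

```bash
python3 -m pendant '{"turn":[[0,0,0],[0,0,0],[0,0,0],[0,0,0],[0,0,0],[0,0,0],[0,0,0],[0,0,0],[0,0,0],[0,0,0],[0,0,0],[0,0,0],[0,0,0],[0,0,0],[0,0,0],[0,0,0],[0,0,0],[0,0,0],[0,0,0]],"translation":[[0,0,-0.01],[0,0,-0.02],[0,0,-0.025],[0,0,-0.025],[0,0,-0.02],[0,0,-0.01],[-0.0183,-0.0257,0],[-0.0183,-0.0257,0],[-0.0183,-0.0257,0],[-0.0183,-0.0257,0],[-0.0183,-0.0257,0],[-0.0183,-0.0257,0],[-0.0183,-0.0257,0],[-0.0183,-0.0257,0],[-0.0183,-0.0257,0],[-0.0183,-0.0257,0],[0,0,0],[0,0,0],[0,0,0]],"claw":[0.028,0.028,0.028,0.028,0.028,0.028,0.028,0.028,0.028,0.028,0.028,0.028,0.028,0.028,0.028,0.028,0.028,0.028,0.028]}' 30
python3 - <<'E'
from h import *
w=snap('wrist');s=snap('side');p=sense();print(p['position'],p['width'])
f=w['frame'].copy()
q=np.array([proj(w,[.5537+.032*np.cos(a),-.0445+.032*np.sin(a),.084],1) for a in np.linspace(0,6.28,90)])
cv2.polylines(f,[q.astype(np.int32)],True,(255,0,0),1)
cv2.imwrite('pics/w4.png',np.hstack([f[50:350,56:456],cv2.resize(s['frame'][70:220,200:400],(400,300))])[:,:,::-1])
E
```

```text
t: 14.0
position: [0.553, -0.0438, 0.1891]
ee_rot: [[-0.948, 0.32, -0.002], [0.32, 0.948, 0.001], [0.002, 0.0, -1.0]]
force: [0.6, 0.0, -1.1]
width: 0.0344
gripper_force: 30.3
[ 0.55323794 -0.04355318  0.1893757 ] 0.03436969280559859
```

View pics/w4.png

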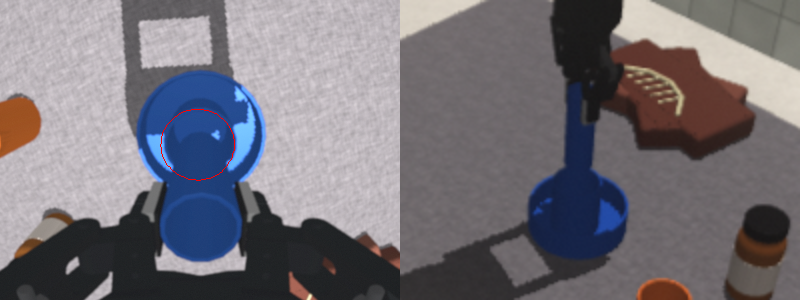

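The middle pot's rim matches the predicted circle at about (198,144), and the slim pot hangs vertically over it. I'm lowering in stages and watching the force.

```bash
python3 -m pendant '{"turn":[[0,0,0],[0,0,0],[0,0,0],[0,0,0],[0,0,0],[0,0,0]],"translation":[[0,-0.001,0.01],[0,0,0.01],[0,0,0.008],[0,0,0.006],[0,0,0.006],[0,0,0]],"claw":[0.028,0.028,0.028,0.028,0.028,0.028]}' 30
```

```text
t: 14.7
position: [0.553, -0.0456, 0.1485]
ee_rot: [[-0.947, 0.32, -0.002], [0.32, 0.947, 0.001], [0.002, -0.0, -1.0]]
force: [-0.3, -0.2, -0.9]
width: 0.0348
gripper_force: 30.3
```

Free entry; on to 3 mm above the floor.

```bash
python3 -m pendant '{"turn":[[0,0,0],[0,0,0],[0,0,0],[0,0,0],[0,0,0],[0,0,0],[0,0,0],[0,0,0]],"translation":[[0,0,0.012],[0,0,0.012],[0,0,0.012],[0,0,0.01],[0,0,0.006],[0,0,0.003],[0,0,0.001],[0,0,0]],"claw":[0.028,0.028,0.028,0.028,0.028,0.028,0.028,0.028]}' 30
```

```text
t: 15.5
position: [0.5539, -0.0458, 0.0937]
ee_rot: [[-0.947, 0.32, 0.0], [0.32, 0.947, -0.0], [-0.0, 0.0, -1.0]]
force: [0.6, -0.2, -0.9]
width: 0.0344
gripper_force: 30.3
```

```bash
python3 -m pendant '{"turn":[[0,0,0],[0,0,0],[0,0,0],[0,0,0]],"translation":[[0,0,0.001],[0,0,0.001],[0,0,0],[0,0,0]],"claw":[0.028,0.028,0.028,0.028]}' 30
```

```text
t: 15.9
position: [0.5537, -0.0458, 0.0918]
ee_rot: [[-0.947, 0.32, 0.0], [0.32, 0.947, -0.0], [-0.0, -0.0, -1.0]]
force: [0.2, -0.6, -1.7]
width: 0.0342
gripper_force: 30.3
```

```bash
python3 -m pendant '{"turn":[[0,0,0],[0,0,0],[0,0,0],[0,0,0]],"translation":[[0,0,0.001],[0,0,0.0007],[0,0,0],[0,0,0]],"claw":[0.028,0.028,0.028,0.028]}' 30
```

```text
t: 16.3
position: [0.5538, -0.0458, 0.0901]
ee_rot: [[-0.947, 0.32, 0.0], [0.32, 0.947, -0.0], [-0.0, -0.0, -1.0]]
force: [-0.9, 0.3, 1.7]
width: 0.0344
gripper_force: 30.5
```

Contact at the expected height. I'm releasing gradually and going straight up.

```bash
python3 -m pendant '{"turn":[[0,0,0],[0,0,0],[0,0,0],[0,0,0],[0,0,0],[0,0,0],[0,0,0],[0,0,0],[0,0,0],[0,0,0],[0,0,0],[0,0,0],[0,0,0],[0,0,0],[0,0,0],[0,0,0]],"translation":[[0,0,0.0003],[0,0,0],[0,0,0],[0,0,0],[0,0,0],[0,0,0],[0,0,0],[0,0,0],[0,0,-0.01],[0,0,-0.02],[0,0,-0.03],[0,0,-0.03],[0,0,-0.03],[0,0,-0.02],[0,0,0],[0,0,0]],"claw":[0.038,0.042,0.05,0.065,0.08,0.08,0.08,0.08,0.08,0.08,0.08,0.08,0.08,0.08,0.08,0.08]}' 30
python3 - <<'E'
from h import *
t=snap('top');s=snap('side')
cv2.imwrite('pics/end.png',np.hstack([cv2.resize(t['frame'][95:215,180:340],(400,300)),cv2.resize(s['frame'][90:210,210:370],(400,300))])[:,:,::-1])
E
```

```text
t: 17.9
position: [0.5535, -0.0457, 0.23]
ee_rot: [[-0.947, 0.32, 0.001], [0.32, 0.947, -0.0], [-0.001, 0.0, -1.0]]
force: [-0.1, 0.6, -0.1]
width: 0.0801
gripper_force: 0.0
```

View pics/end.png

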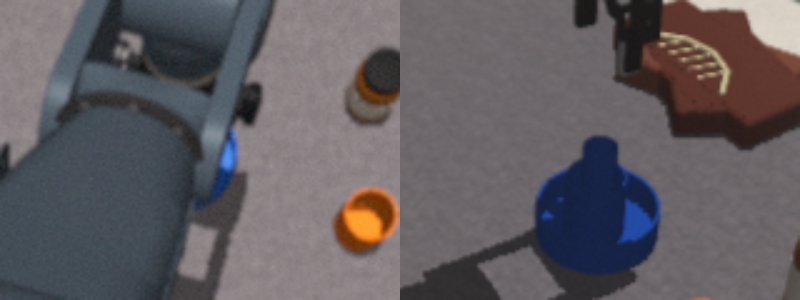

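The side view shows the slim pot upright at (600,170), nested in the middle pot in the dish, with the gripper clear above. Handing in.

```bash
python3 -c "
from rig import manip
print(manip.finish_job())"
```

```text
the job is handed in; nothing more can be done
None
```

The job is handed in: the middle blue pot stands in the blue dish with the slim pot upright inside it, both released by 17.9 s; the dish and orange pot were left in place, and the hand-in call returned no verdict.

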